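# Set the hold-down screw over a nameplate blank

### The arm

A 7-joint arm with a two-finger parallel gripper is mounted at the origin on the work surface. World frame = base frame: x ahead of the robot, y to its left, z up, the work surface at z = 0. Lengths are in m, angles in rad, forces in N, time in s.
With the tool pointing down it reaches from about 0.425 to 0.875 m from the base axis. Payload 9.9 kg.
Tool frame: the origin (TCP) lies at the centre of the arm's flange, where the gripper is bolted on; the fingertips stand 173 mm ahead of it and the grasp point (between the pads) lies r.pinch_z ahead of it (r.pinch_z is the distance from the TCP to the grasp point, in m); z points along the fingers, y is the line along which they close (so a half turn about z gives the same grasp; the last joint's range is limited). The gripper opens to 85 mm and grips with 20 to 120 N. Pads are 22 mm wide; open, the fingers measure 114 mm over their backs; the gripper's body (76 mm by 85 mm) begins 54 mm behind the grasp point. The pads swing forward as they close: fully open they stand 13 mm farther back than shut.
Start: joints at [-1.248, 0.576, 0.025, 1.437, -0.015, 1.129, -0.057], TCP at [0.267, 0.62, 0.405] pointing down, gripper open.
Joint ranges: [-2.76, 2.76], [-0.34, 2.15], [-1.52, 1.57], [0.19, 2.46], [-1.09, 4.23], [0.17, 1.99], [-2.82, 2.82]. Speed limits (rad/s): [2.22, 2.22, 3.01, 3.01, 3.14, 3.14, 3.14].

### API

Orientations are given as a 3x3 rotation matrix whose columns are the frame's x, y, z axes.
In Python, from cell import readout, viewer, ticket, r gives the robot as it stands.
- The arm moves only by the shell command python3 -m crank 'ROWS'. ROWS is JSON, a list of rows, each a list of 3 entries, a list of its own where there are three numbers: the turn, a rotation vector about the tool's x, y, z in degrees, then the shift along the tool's x, y, z in mm, then the finger opening in mm, from 0 to 85.4. A call has 1 to 5 rows; each row is the pose to reach, as a shift and turn from the pose commanded when the call began, along the tool's axes at that moment; what a row does not reach only later rows make up. A row lasts 1/8 s, in which the tool goes at most 62.5 mm and 10.7 degrees, less where a joint would pass 70% of its speed; a pose out of reach is approached as far as the arm can. A call with a gripper value outside its range is refused whole. The fingers move at their own pace and stop on an object; the grip force is fixed at half the most. Time passes only in rows, so rows that repeat a pose let the fingers close. It gives the time, the measured TCP pose, the force, the opening and the grip force at its end, in the units of the state.
- readout.sense(): the state, without advancing time (a new reading comes with each control period).
- viewer.snapshot(name): name is "scene" or "top" or "wrist"; returns the picture (384x512x3 uint8, red, green, blue); there is no depth.
- viewer.camera_model(name): a dict with "camera_matrix" (3x3 intrinsics, pixels), "R" (3x3) and "t" (3): a world point X has camera coordinates R X + t; the wrist camera has in their place "hand_eye" (4x4, takes a point from camera to tool coordinates, whose origin is the TCP and whose axes are the flange's). Camera axes: x right, y down, z forward; pixel columns grow to the right and rows downward; lengths in m; the calibration is good to about 2 mm. A picture is of the moment at which its call begins: read the wrist's pose just before it. camera_model takes no time and is no camera call.
- ticket.finish_job(): hands the job in; it is judged then, once.
Trained networks look in the newest picture that a camera, given by its name, has taken for a name from the list of things; names that differ only in an ending like _2 or _b are one class to them, and where a whole thing is asked for, a point or a joint stands for the part that bears it (a point fixed in the world has none). Each returns a list of dicts, best first, with "conf" (0 to 1); they miss things now and then, are a little off and sometimes report something else, mostly with a low value. They report only what shows in the picture. A call takes as long as a camera call. They do not tell look-alikes from the thing itself.
- viewer.trace(camera, name): "region" (384x512 bool, what is visible of it) and "extent" ([left, top, width, height] in pixels, round what is visible of it).
The state is a dict: "time": time; "joints": joint angles; "joint_velocities": joint speeds; "joint_torque": joint torques, N m; "eef_pos": TCP position; "orientation": TCP orientation; "contact_force": force on the tool from outside, world axes, zero at the start; "wrist_torque": the same for the moment, N m; "finger_gap": finger opening in m; "grasp_force": force on a finger pad.
Only numpy, scipy, OpenCV 4.12 (cv2) and the standard library are available. Lean on these libraries where they do the work, as an engineer would, in place of code of your own. Each camera call takes 0.05 s, during which the arm holds its last target. There are 200 camera calls.

### The job

Slide the black nameplate blank along its nest, under the blue bridge, until it is fully home against the end stop. Then turn the wing screw clockwise until its foot just bottoms on the blank, firmly but without straining it, and back it off a quarter turn so that later blanks can slide under. Leave the blank home, let go of the screw, and do not disturb the other things on the table.

Things in the scene. Friction and masses are not known exactly. Their poses are not given: they have to be found in the camera images.
- fixture: Fixed aluminium jig plate, 220 x 160 x 12 mm. Origin on the table under the nest's centre line, 120 mm from the plate's open end; x runs along the nest from the open end to the end stop, z up. On the plate's top (z 12 mm) two steel rails, 6 mm high, x -30 to +70 mm, |y| 26 to 38 mm
- stop (a point): Centre of the end stop's face at the plate's top, at fixture x = 70 mm, y = 0, z = 12 mm, axes as the fixture's; the stop is a steel bar 9 mm high, 50 mm wide
- bridge (a point): Top of the blue bridge on the screw's upright axis, at fixture x = 40 mm, y = 0, z = 56 mm, axes as the fixture's. The bridge spans the nest: x 25 to 55 mm, |y| up to 58 mm, underside at z = 38 mm, on a post at each end (|y| 45 to 58 mm)
- blank: Loose black nameplate blank, 120 x 50 x 8 mm, about 0.13 kg, flat on the jig plate between the rails (1 mm play each side), 15 to 35 mm short of the end stop. Origin at the centre of its underside, x along its length, z up. Fully home, its far edge touches the stop and its origin is at fixture x = 10 mm
- wing (a point): Grip point on the screw's axis, in its black wing grip with one red end: an upright plate 48 mm long (along this point's x, red end at +x), 12 mm thick (y), 34 mm high, from 18 mm below to 16 mm above this point; under it the bare spindle, diameter 16 mm. With the foot resting on the blank this point is 86 mm above the table. The screw stays where it is left
- foot (a point): Centre of the underside of the screw's round orange foot (diameter 22 mm), 66 mm below wing, turning with it. Right-hand thread, lead 20 mm a turn: clockwise from above lowers screw and wing 3.2 mm per rad. It takes 0.06 N m to turn free; once bottomed the torque climbs about 0.1 N m per 0.05 rad, 4 mN m per newton on the blank. At the start it is 6 to 13 mm above the blank's top (0.3 to 0.65 turn)
- ruler: Bystander: loose steel rule 300 x 28 x 5 mm, origin at the centre of its underside
- mouse: Bystander: grey computer mouse, about 81 x 62 x 35 mm, on a fixed 220 x 200 x 3 mm mat; origin on its underside near its thick end
- dropper: Bystander: white bottle with red cap, diameter 32 mm, 75 mm high, origin at the centre of its underside
- lens_ring: Bystander: steel ring, outer diameter 54 mm, 12 mm high, origin at the centre of its underside
- focus_block: Bystander: brass block 45 x 30 x 40 mm, origin at the centre of its underside
- driver: Bystander: orange-handled screwdriver lying on the table
- spare_nut: Bystander: small steel nut, 20 mm across, 13 mm high, standing on a corner of the jig plate's open end, 60 mm to the side of the nest's centre line; origin at the centre of its underside
Not all that is in view belongs to the job. There is more than one size of the blank; the one meant has the size given above.

How it is judged:
On the way, in this order (a step that is already met when the one before it is completed fails the run):
1. the blank is slid home: its far edge within 3 mm of the end stop, flat and square in the nest (x of blank in the frame of fixture above 0.007 m and angle between the x axis of blank and the x axis of fixture, either way round below 0.05 rad and z of blank in the frame of fixture below 0.015 m), for 0.2 s.
2. the screw is bottomed on the blank: its foot presses on it with more than 8 N (all of step 1 and contact force between screw and blank above 8 N), for 0.2 s.
At the end, for the whole second after the job is handed in: The blank lies home (far edge within 3 mm of the end stop, square within 0.05 rad, flat in the nest), and the screw's foot stands 3.6 to 6.2 mm above it, that is a quarter turn (65 to 111 degrees) backed off from bottom; blank and screw at rest (all of step 1 and z of foot in the frame of blank between 0.0116 and 0.0142 m and linear speed of blank below 0.01 m/s and angular speed of screw below 0.05 rad/s); the robot touches nothing.
It fails at once if the screw is overtightened: its foot presses on the blank with more than 60 N (contact force between screw and blank above 60 N).
It fails at once if one of the bystanders is shifted more than 20 mm (distance of any of ruler, mouse, dropper, lens_ring, focus_block, driver, spare_nut from where it was at the start of the episode above 0.02 m).
It also fails if it takes over 72 s, if anything falls off the work surface, if the arm or the gripper's body presses on something with over 40 N, if the wrist force passes 120 N, or if a joint passes its speed limit or range.

## Working session

There is one attempt and no reset: what is moved stays moved. The work goes in short steps, Python scripts to look and compute and a shell command to move; the robot and the scene stay as the last step left them, time stands still between calls to the robot, and variables do not carry over. Pictures are saved under pics/ and viewed, at most 10 in all, crops included, and the job is handed in when it is done.

```bash
mkdir -p pics; ls; python3 - <<'E'
from cell import readout, viewer, ticket, r
import cv2,numpy as np
s=readout.sense();print({k:np.round(v,3).tolist() for k,v in s.items()},r.pinch_z)
a=[]
for n in("scene","top"):
    im=viewer.snapshot(n);cv2.imwrite(f"pics/{n}0.png",im[...,::-1]);m=viewer.camera_model(n);print(n,{k:np.round(v,4).tolist() for k,v in m.items()})
    for t in("blank","wing","fixture","foot","spare_nut","ruler"):
        print(t,[(round(d["conf"],2),d["extent"]) for d in viewer.trace(n,t)])
    a.append(im)
print({k:np.round(v,4).tolist() for k,v in viewer.camera_model("wrist").items()})
E
```

```text
pics
{'time': 0.0, 'joints': [-1.248, 0.576, 0.025, 1.438, -0.015, 1.129, -0.056], 'joint_velocities': [-0.001, 0.001, -0.002, 0.002, 0.003, 0.0, -0.001], 'joint_torque': [0.002, -76.577, 2.25, -28.596, 0.015, 0.013, -0.0], 'eef_pos': [0.267, 0.62, 0.404], 'orientation': [[-0.918, 0.396, -0.001], [0.396, 0.918, -0.002], [-0.0, -0.002, -1.0]], 'contact_force': [0.258, -0.016, 0.766], 'wrist_torque': [0.003, -0.017, -0.034], 'grasp_force': 0.0, 'finger_gap': 0.086} 0.1547
scene {'camera_matrix': [[458.3851, 0.0, 261.0135], [0.0, 458.3851, 196.9021], [0.0, 0.0, 1.0]], 'R': [[-0.4406, 0.8977, 0.0013], [0.5, 0.2467, -0.8301], [-0.7455, -0.3651, -0.5576]], 't': [0.2154, -0.225, 1.7871]}
blank [(0.71, [212.3, 197.5, 26.4, 24.6]), (0.69, [286.1, 198.7, 52.3, 25.5]), (0.67, [246.4, 161.1, 39.4, 30.5])]
wing []
fixture [(0.64, [189.9, 187.3, 71.4, 54.5])]
foot [(0.71, [197.3, 231.9, 13.7, 25.0]), (0.68, [210.9, 186.7, 13.8, 23.7])]
spare_nut [(0.2, [131.8, 164.3, 22.8, 17.9])]
ruler [(0.82, [326.3, 229.5, 61.3, 58.0])]
top {'camera_matrix': [[463.2492, 0.0, 249.1509], [0.0, 463.2492, 190.4625], [0.0, 0.0, 1.0]], 'R': [[0.0126, -0.9999, -0.0], [-0.9959, -0.0126, -0.0901], [0.0901, 0.0011, -0.9959]], 't': [0.0469, 0.5721, 1.6615]}
blank [(0.83, [203.1, 200.6, 36.5, 35.8]), (0.76, [262.8, 234.2, 31.3, 43.3]), (0.37, [160.3, 144.9, 25.7, 73.5]), (0.27, [121.5, 218.8, 4.9, 32.6])]
wing []
fixture [(0.94, [256.8, 153.4, 55.0, 64.5])]
foot [(0.63, [277.8, 162.2, 9.2, 16.2])]
spare_nut []
ruler [(0.92, [159.7, 143.0, 26.7, 74.5]), (0.72, [256.1, 151.8, 56.0, 67.6]), (0.21, [368.4, 191.6, 20.1, 22.1])]
{'camera_matrix': [[313.6127, 0.0, 259.3552], [0.0, 313.6127, 189.1296], [0.0, 0.0, 1.0]], 'hand_eye': [[-0.0004, -0.95, -0.3124, 0.0808], [1.0, -0.0005, 0.0004, -0.0004], [-0.0005, -0.3124, 0.95, 0.0306], [0.0, 0.0, 0.0, 1.0]]}
```

```bash
python3 - <<'E'
import cv2,numpy as np
a=cv2.imread("pics/scene0.png")[140:290,110:390];b=cv2.imread("pics/top0.png")[130:290,110:400]
cv2.imwrite("pics/s1.png",cv2.resize(a,None,fx=2.8,fy=2.8,interpolation=3));cv2.imwrite("pics/t1.png",cv2.resize(b,None,fx=2.7,fy=2.7,interpolation=3))
E
```

```text
(no output)
```

View pics/s1.png

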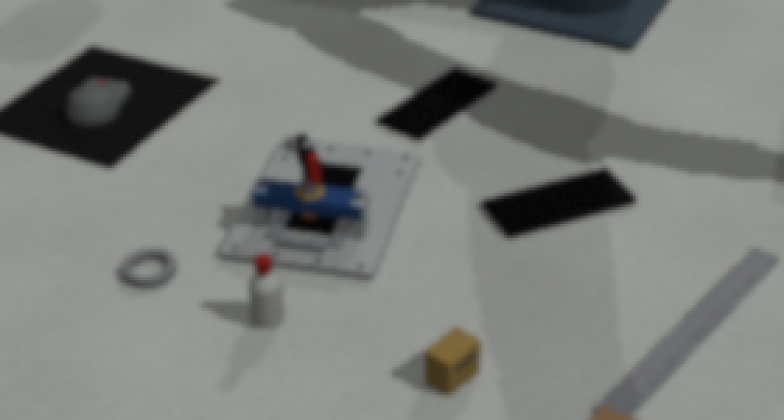

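View pics/t1.png

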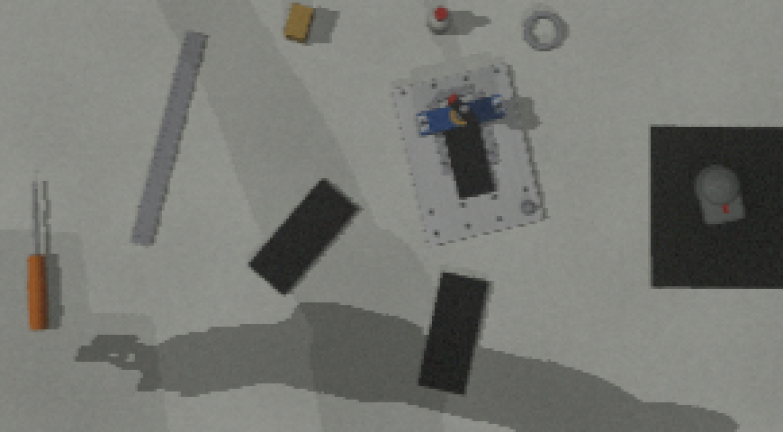

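The top view shows three black plates. One is in the nest under the bridge at about px (284,189). Two lie loose on the table at about (223,218) and (279,253). Only the one in the nest, between the rails, fits the description, and I'll confirm it with a wrist close-up. The wing is at px ~(279,171), and its red end points to upper left. The nut is on the right open corner at ~(306,207).

```bash
cat > h.py <<'E'
from cell import readout, viewer, ticket, r
import cv2,numpy as np
def cam(n,s=None):
    m=viewer.camera_model(n);K=np.array(m["camera_matrix"])
    if n=="wrist":
        s=s or readout.sense();H=np.eye(4);H[:3,:3]=s["orientation"];H[:3,3]=s["eef_pos"]
        W=np.linalg.inv(H@np.array(m["hand_eye"]));return K,W[:3,:3],W[:3,3]
    return K,np.array(m["R"]),np.array(m["t"])
def back(c,px,z):
    K,R,t=c;px=np.atleast_2d(px).astype(float)
    d=(np.linalg.inv(K)@np.c_[px,np.ones(len(px))].T).T@R;o=-R.T@t
    return o+d*((z-o[2])/d[:,2])[:,None]
def proj(c,X):
    K,R,t=c;p=(R@np.atleast_2d(X).T).T+t;p=p@K.T;return p[:,:2]/p[:,2:]
E
python3 - <<'E'
from h import *
c=cam("top")
q=np.array([[391,85],[510,63],[546,218],[430,245]])/2.7+[110,130]
P=back(c,q,.012);print(P.round(3));e=[np.linalg.norm(P[i]-P[i-1]) for i in range(4)];print(np.round(e,3))
ax=(P[0]+P[1]-P[2]-P[3])[:2];th=np.arctan2(ax[1],ax[0]);ct=P.mean(0)[:2]
u=np.array([np.cos(th),np.sin(th)]);o=ct+u*.010;print("th",np.degrees(th),"origin",o,"bridge",o+.04*u)
for n,p in dict(wingblk=(462,104),red=(453,99),blankend=(475,197)).items():
    z=.1 if n!="blankend" else .02
    X=back(c,np.array(p)/2.7+[110,130],z)[0,:2]-o;print(n,X@u,X@[-u[1],u[0]])
s=readout.sense();T=np.array(s["orientation"]);print("shift mm to view", 1000*(T.T@(np.r_[o+(-0.02)*u,.42]-s["eef_pos"])))
E
```

```text
[[ 0.68   0.035  0.012]
 [ 0.713 -0.128  0.012]
 [ 0.501 -0.177  0.012]
 [ 0.463 -0.021  0.012]]
[0.225 0.166 0.217 0.161]
th 13.689747117370443 origin [ 0.59902312 -0.07052146] bridge [ 0.63788678 -0.06105489]
wingblk 0.04620422661432766 0.0029675233092697063
red 0.05517702753018768 0.012824616607046228
blankend -0.07143187410568023 0.0071371722877807365
shift mm to view [-562.0725803  -514.79235311  -15.29193441]
```

```bash
python3 -m crank '[[[0,0,0],[-44,-40,0],85],[[0,0,0],[-88,-80,0],85],[[0,0,0],[-132,-120,0],85],[[0,0,0],[-176,-160,0],85],[[0,0,0],[-220,-200,0],85]]'
python3 -m crank '[[[0,0,0],[-44,-40,0],85],[[0,0,0],[-88,-80,0],85],[[0,0,0],[-132,-120,0],85],[[0,0,0],[-176,-160,0],85],[[0,0,0],[-220,-200,0],85]]'
python3 -m crank '[[[0,0,-9],[-40,-38,10],85],[[0,0,-18],[-80,-76,30],85],[[0,0,-27],[-122,-115,60],85],[[0,0,-37],[-122,-115,80],85],[[0,0,-37],[-122,-115,80],85]]'
python3 - <<'E'
from h import *
s=readout.sense();print(np.round(s["eef_pos"],3),np.round(s["orientation"],3).tolist(),np.round(s["joints"],2))
im=viewer.snapshot("wrist");cv2.imwrite("pics/w0.png",im[...,::-1]);np.save("w0.npy",np.r_[s["eef_pos"],np.ravel(s["orientation"])])
for t in("blank","wing","fixture","foot","spare_nut"):
    print(t,[(round(d["conf"],2),d["extent"]) for d in viewer.trace("wrist",t)])
E
```

```text
time: 1.32
eef_pos: [0.3906, 0.3474, 0.405]
orientation: [[-0.918, 0.396, 0.001], [0.396, 0.918, 0.001], [-0.0, 0.001, -1.0]]
contact_force: [1.0, 0.4, -0.3]
finger_gap: 0.0851
grasp_force: 0.0
time: 1.95
eef_pos: [0.5135, 0.0767, 0.4051]
orientation: [[-0.919, 0.395, 0.001], [0.395, 0.919, 0.0], [-0.001, 0.001, -1.0]]
contact_force: [1.4, 0.9, -0.3]
finger_gap: 0.0848
grasp_force: 0.0
time: 2.58
eef_pos: [0.579, -0.0761, 0.3233]
orientation: [[-0.972, -0.234, -0.003], [-0.234, 0.972, 0.001], [0.003, 0.001, -1.0]]
contact_force: [-0.2, -1.1, -0.5]
finger_gap: 0.085
grasp_force: 0.0
[ 0.579 -0.076  0.323] [[-0.972, -0.234, -0.003], [-0.234, 0.972, 0.001], [0.003, 0.001, -1.0]] [ 0.06  0.52 -0.01  1.79  0.    0.83  1.85]
blank [(0.78, [237.5, 125.7, 59.1, 107.8]), (0.7, [438.1, 96.7, 73.9, 102.9]), (0.52, [326.1, 2.1, 31.8, 13.1])]
wing [(0.56, [247.3, 248.0, 43.2, 78.8])]
fixture [(0.76, [172.3, 64.8, 186.5, 265.1])]
foot [(0.64, [244.0, 250.3, 46.9, 78.7])]
spare_nut [(0.56, [175.5, 76.1, 24.9, 20.3])]
```

View pics/w0.png

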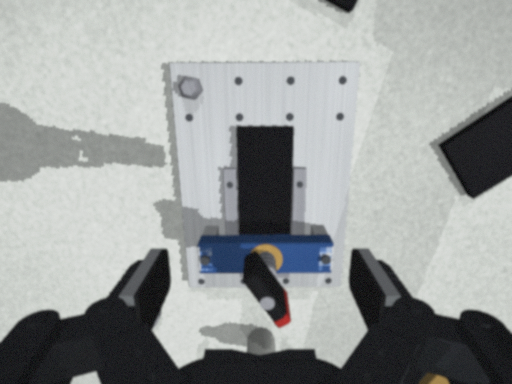

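The wrist view confirms it. The blank is between the rails (cols 237–294, open end at row 126), the bridge at rows 235–272, and the wing from (255,258) to its red end at (283,322). The nut is at (189,87), and the bottle just past the plate at (261,342).

```bash
python3 - <<'E'
from h import *
c=cam("wrist")
# plate corners top z .012
cor=back(c,[[170,63],[360,63],[347,285],[189,288]],.012)
print(cor.round(4),[round(np.linalg.norm(cor[i]-cor[i-1]),3) for i in range(4)])
# blank near corners (z .020), bolts of bridge top z .056
b=back(c,[[237.5,126],[294,126],[239,230],[292,230]],.020);print("blank",b.round(4),np.linalg.norm(b[0]-b[1]))
B=back(c,[[206,259],[326,259]],.056);print("bridge bolts",B.round(4),B.mean(0),"yaw",np.degrees(np.arctan2(*(B[1]-B[0])[1::-1]))-90)
br=back(c,[[200,243],[332,243],[332,272],[198,273]],.056);print("bridge",br.round(4),br.mean(0))
# wing top outline at ~z .112
im=cv2.imread("pics/w0.png");big=cv2.resize(im[230:340,200:340],None,fx=5,fy=5,interpolation=3);cv2.imwrite("pics/w0c.png",big)
t=cam("top");img=cv2.imread("pics/top0.png")
hsv=cv2.cvtColor(im,cv2.COLOR_BGR2HSV);m=((hsv[...,0]<8)|(hsv[...,0]>172))&(hsv[...,1]>120)&(hsv[...,2]>60);ys,xs=np.nonzero(m[280:335,260:300]);print("red",xs.mean()+260,ys.mean()+280,xs.min()+260,xs.max()+260,ys.min()+280,ys.max()+280)
E
```

```text
[[ 0.5015 -0.1707  0.012 ]
 [ 0.4638 -0.0158  0.012 ]
 [ 0.6741  0.0438  0.012 ]
 [ 0.7173 -0.118   0.012 ]] [np.float64(0.222), np.float64(0.159), np.float64(0.219), np.float64(0.168)]
blank [[ 0.5381 -0.1042  0.02  ]
 [ 0.5265 -0.0566  0.02  ]
 [ 0.6346 -0.0814  0.02  ]
 [ 0.6226 -0.0317  0.02  ]] 0.04895494903123633
bridge bolts [[ 0.6509 -0.1049  0.056 ]
 [ 0.6264 -0.0037  0.056 ]] [ 0.63866821 -0.05431491  0.056     ] yaw 13.64526030182661
bridge [[ 0.6369 -0.1127  0.056 ]
 [ 0.6104 -0.0034  0.056 ]
 [ 0.6376  0.0053  0.056 ]
 [ 0.6664 -0.1092  0.056 ]] [ 0.63781796 -0.05499808  0.056     ]
red 283.52694610778445 315.01197604790417 275 289 292 326
```

View pics/w0c.png

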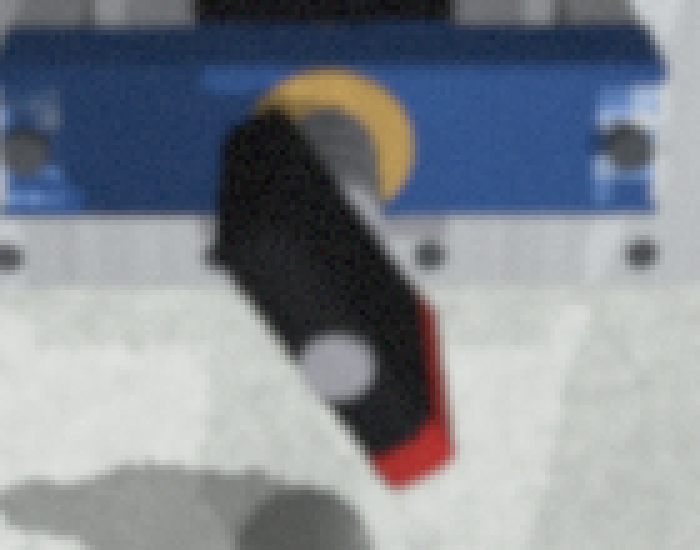

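```bash
python3 - <<'E'
from h import *
c=cam("wrist")
ax=np.array([.638,-.0548])
for z in(.105,.108,.111,.114,.117):
    L=back(c,[[244.4,279],[279.6,327.6],[290.4,321],[267.6,303.4]],z)
    d=L[1]-L[0];e=L[2]-L[1];print(z,"len",np.linalg.norm(d).round(4),"th",np.linalg.norm(e).round(4),"yaw",np.degrees(np.arctan2(d[1],d[0])).round(1),"yaw e",np.degrees(np.arctan2(e[1],e[0])).round(1),"dot",L[3,:2].round(4),"cen",((L[0]+L[2])/2)[:2].round(4))
th=np.radians(13.7);u=np.array([np.cos(th),np.sin(th)]);v=np.array([-u[1],u[0]]);o=ax-.04*u;print("origin",o)
cor=np.array([[.5015,-.1707],[.4638,-.0158],[.6741,.0438],[.7173,-.118]])
for p in [*cor,(.5381,-.1042),(.5265,-.0566)]: print(np.round([(p-o)@u,(p-o)@v],4))
s=readout.sense();T=np.array(s["orientation"])
for fx,z in((-.095,.10),(-.095,.015)): print("shift",(1000*(T.T@(np.r_[o+fx*u,z+.173]-s["eef_pos"]))).round(1))
print("tool x yaw",np.degrees(np.arctan2(T[1,0],T[0,0])))
E
```

```text
0.105 len 0.0495 th 0.0099 yaw 44.9 yaw e 141.1 dot [ 0.6458 -0.0524] cen [ 0.6433 -0.0527]
0.108 len 0.0487 th 0.0098 yaw 44.9 yaw e 141.1 dot [ 0.6435 -0.053 ] cen [ 0.6411 -0.0534]
0.111 len 0.048 th 0.0096 yaw 44.9 yaw e 141.1 dot [ 0.6412 -0.0537] cen [ 0.6388 -0.054 ]
0.114 len 0.0472 th 0.0095 yaw 44.9 yaw e 141.1 dot [ 0.6389 -0.0543] cen [ 0.6366 -0.0547]
0.117 len 0.0464 th 0.0093 yaw 44.9 yaw e 141.1 dot [ 0.6366 -0.055 ] cen [ 0.6343 -0.0553]
origin [ 0.59913804 -0.06427353]
[-0.1201 -0.0803]
[-0.12    0.0791]
[0.0984 0.0872]
[ 0.1021 -0.0802]
[-0.0688 -0.0243]
[-0.0688  0.0247]
shift [73.7  5.3 52.7]
shift [ 73.8   5.4 137.7]
tool x yaw -166.31881495057394
```

```bash
python3 -m crank '[[[0,0,0],[35,3,0],0],[[0,0,0],[74,5,30],0],[[0,0,0],[74,5,70],0],[[0,0,0],[74,5,90],0],[[0,0,0],[74,5,90],0]]'
python3 -m crank '[[[0,0,0],[0,0,15],0],[[0,0,0],[0,0,30],0],[[0,0,0],[0,0,42],0],[[0,0,0],[0,0,48],0],[[0,0,0],[0,0,48],0]]'
python3 - <<'E'
from h import *
s=readout.sense();print(np.round(s["eef_pos"],4),np.round(s["contact_force"],2))
im=viewer.snapshot("wrist");cv2.imwrite("pics/w1.png",im[...,::-1])
E
```

```text
time: 3.5
eef_pos: [0.5062, -0.0876, 0.2342]
orientation: [[-0.972, -0.237, -0.002], [-0.237, 0.972, 0.0], [0.002, 0.0, -1.0]]
contact_force: [0.5, -0.7, -0.4]
finger_gap: -0.0
grasp_force: 0.0
time: 4.12
eef_pos: [0.5063, -0.0881, 0.1863]
orientation: [[-0.972, -0.237, -0.001], [-0.237, 0.972, 0.0], [0.001, 0.0, -1.0]]
contact_force: [0.1, 0.5, 0.3]
finger_gap: -0.0001
grasp_force: 0.0
[ 0.5063 -0.0881  0.1863] [0.06 0.47 0.32]
```

View pics/w1.png

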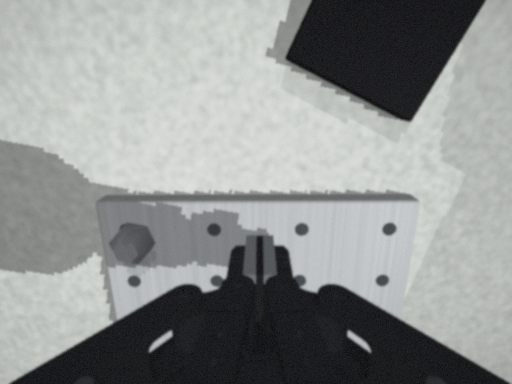

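The closed fingers stand just above the plate, centred at (260,265), with the nut clear at (132,242). Next I push.

```bash
python3 -m crank '[[[0,0,0],[-6,0,-1.5],0],[[0,0,0],[-12,0,-1.5],0],[[0,0,0],[-16,0,-1.5],0],[[0,0,0],[-20,0,-1.5],0],[[0,0,0],[-22,0,-1.5],0]]'
python3 -m crank '[[[0,0,0],[-2,0,0],0],[[0,0,0],[-4,0,0],0],[[0,0,0],[-6,0,0],0],[[0,0,0],[-8,0,0],0],[[0,0,0],[-8,0,0],0]]'
python3 - <<'E'
from h import *
s=readout.sense();th=np.radians(13.7);o=np.array([.5991,-.0643]);d=np.array(s["eef_pos"])[:2]-o;u=np.array([np.cos(th),np.sin(th)])
print(d@u,d@[-u[1],u[0]],np.array(s["contact_force"])[:2]@u)
E
```

```text
time: 4.8
eef_pos: [0.5279, -0.0828, 0.1882]
orientation: [[-0.972, -0.237, -0.0], [-0.237, 0.972, -0.0], [0.0, 0.0, -1.0]]
contact_force: [-0.1, -0.4, 1.4]
finger_gap: -0.0001
grasp_force: 0.4
time: 5.42
eef_pos: [0.5357, -0.0809, 0.1882]
orientation: [[-0.972, -0.237, 0.0], [-0.237, 0.972, 0.0], [-0.0, -0.0, -1.0]]
contact_force: [-0.2, 0.7, 0.4]
finger_gap: 0.0002
grasp_force: 0.0
-0.06548440105042333 -0.0011116549075099102 -0.0626157090959125
```

```bash
python3 -m crank '[[[0,0,0],[-1,0,0],0],[[0,0,0],[-2,0,0],0],[[0,0,0],[-3,0,0],0],[[0,0,0],[-3.5,0,0],0],[[0,0,0],[-3.5,0,0],0]]'
python3 -m crank '[[[0,0,0],[-0.5,0,0],0],[[0,0,0],[-1,0,0],0],[[0,0,0],[-1.5,0,0],0],[[0,0,0],[-1.5,0,0],0]]'
```

```text
time: 6.05
eef_pos: [0.5379, -0.0805, 0.188]
orientation: [[-0.972, -0.236, -0.003], [-0.236, 0.972, -0.0], [0.003, 0.0, -1.0]]
contact_force: [-5.7, -1.6, 3.7]
finger_gap: -0.0001
grasp_force: 2.8
time: 6.55
eef_pos: [0.5384, -0.0804, 0.1879]
orientation: [[-0.972, -0.236, -0.005], [-0.236, 0.972, -0.001], [0.005, 0.001, -1.0]]
contact_force: [-9.0, -3.1, 5.8]
finger_gap: 0.0001
grasp_force: 4.6
```

The force climbed to about 10 N, and the fingers stopped where home should be. I'll retreat and check.

```bash
python3 -m crank '[[[0,0,0],[6,0,0],0],[[0,0,0],[15,0,0],0],[[0,0,0],[15,0,-40],0],[[0,0,0],[0,0,-90],0],[[0,0,0],[-30,0,-140],85]]'
python3 -m crank '[[[0,0,0],[-30,0,-20],85],[[0,0,0],[-60,0,-20],85],[[0,0,0],[-60,0,-20],85],[[0,0,0],[-60,0,-20],85]]'
python3 - <<'E'
from h import *
s=readout.sense();print(np.round(s["eef_pos"],4),np.round(s["joints"],2))
im=viewer.snapshot("wrist");cv2.imwrite("pics/w2.png",im[...,::-1]);np.save("w2.npy",np.r_[s["eef_pos"],np.ravel(s["orientation"])])
c=cam("wrist",s);th=np.radians(13.7);o=np.array([.5991,-.0643]);u=np.array([np.cos(th),np.sin(th)]);v=np.array([-u[1],u[0]])
F=lambda x,y,z:np.r_[o+x*u+y*v,z]
print("expected blank end px home",proj(c,[F(-.05,-.025,.02),F(-.05,.025,.02)]).round(1),"bridge",proj(c,[F(.04,0,.056)]))
for d in viewer.trace("wrist","blank"):print(d["conf"],d["extent"])
p=proj(c,[F(.04,0,.1)])[0].astype(int);print(p)
x0,y0=p[0]-70,p[1]-55
cv2.imwrite("pics/w2c.png",cv2.resize(im[max(y0,0):y0+110,x0:x0+140,::-1],None,fx=5,fy=5,interpolation=3));print(x0,y0)
E
```

```text
time: 7.18
eef_pos: [0.5689, -0.0731, 0.3298]
orientation: [[-0.972, -0.236, -0.001], [-0.236, 0.972, -0.0], [0.001, -0.0, -1.0]]
contact_force: [2.3, -0.6, -0.4]
finger_gap: 0.0174
grasp_force: 0.0
time: 7.68
eef_pos: [0.627, -0.0588, 0.3477]
orientation: [[-0.972, -0.236, -0.001], [-0.236, 0.972, -0.0], [0.001, 0.0, -1.0]]
contact_force: [-0.2, -0.3, -0.4]
finger_gap: 0.0852
grasp_force: 0.0
[ 0.627  -0.0588  0.3477] [0.02 0.56 0.   1.64 0.   0.95 1.83]
expected blank end px home [[232.9  89.3]
 [288.2  89.2]] bridge [[260.68785315 196.53402984]]
0.89 [231.9, 83.8, 55.9, 85.5]
0.69 [430.3, 29.7, 81.7, 111.3]
[260 216]
190 161
```

View pics/w2.png

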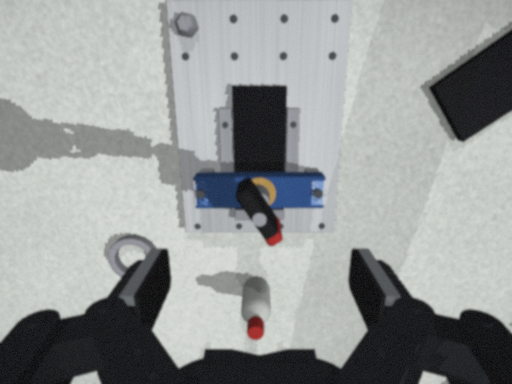

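View pics/w2c.png

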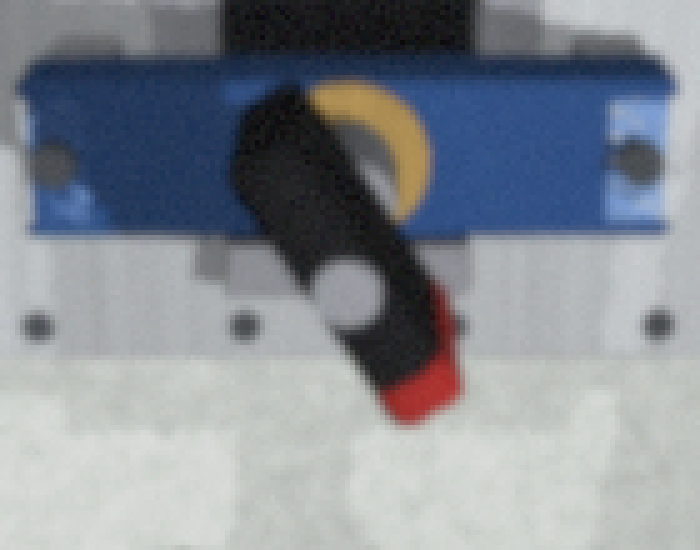

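```bash
python3 - <<'E'
from h import *
from scipy.optimize import least_squares
q=np.load("w2.npy");s=dict(eef_pos=q[:3],orientation=q[3:].reshape(3,3));c=cam("wrist",s)
px=lambda x,y:[190+x/5,161+y/5]
# bridge top corners (fx,fy,z) & pix ; bottom(image)=+x, left=-y
obs=[((.055,-.058,.056),px(28,236)),((.055,.058,.056),px(668,234)),((.025,-.058,.056),px(28,85)),((.025,.058,.056),px(668,82)),
 ((-.03,-.038,.018),[219,107]),((-.03,.038,.018),[299.5,107]),((.1,-.08,.012),[186,233])]
def f(p,pr=False):
    u=np.array([np.cos(p[2]),np.sin(p[2])]);v=np.array([-u[1],u[0]])
    X=[np.r_[p[:2]+a[0]*u+a[1]*v,a[2]] for a,_ in obs]
    return (proj(c,X)-np.array([b for _,b in obs])).ravel()
r_=least_squares(f,[.6,-.064,.24],loss="soft_l1");p=r_.x;print(p[:2],np.degrees(p[2]));print(f(p).reshape(-1,2).round(1))
u=np.array([np.cos(p[2]),np.sin(p[2])]);v=np.array([-u[1],u[0]])
E=back(c,[[232.5,86],[287,86]],.020)[:,:2]-p[:2];print("blank end",E@u,E@v)
A=p[:2]+.04*u;print("axis",A)
for z in(.108,.112,.116):
    L=back(c,[px(235,185),px(405,425),px(460,392),px(348,293)],z);d=L[1]-L[0];print(z,np.linalg.norm(d),np.degrees(np.arctan2(d[1],d[0])),"cen",(L[0]+L[2])[:2]/2,"dot",L[3,:2])
# top camera check
t=cam("top");print("top-cam proj of bridge ctr -> crop px",((proj(t,[np.r_[A,.056]])-[110,130])*2.7))
E
```

```text
[ 0.59581591 -0.06611979] 14.03093219903067
[[-0.5  0.7]
 [ 1.2  0.3]
 [-2.9 -1.3]
 [ 3.2 -1.6]
 [-0.8  1.1]
 [ 0.8  0.5]
 [-0.5 -0.1]]
blank end [-0.04933475 -0.04901451] [-0.0239747   0.02509397]
axis [ 0.63462251 -0.05642196]
0.108 0.04529671163802693 46.4550724714614 cen [ 0.6371453 -0.0558055] dot [ 0.63754824 -0.05600914]
0.112 0.04443077973614828 46.455072471461456 cen [ 0.63544798 -0.05623125] dot [ 0.63584322 -0.056431  ]
0.116 0.043564847834269706 46.45507247146141 cen [ 0.63375067 -0.056657  ] dot [ 0.6341382  -0.05685286]
top-cam proj of bridge ctr -> crop px [[459.4732457  114.94731267]]
```

```bash
python3 -m crank '[[[0,0,-10],[-4,0,15],45],[[0,0,-20],[-8.4,0.5,30],45],[[0,0,-30],[-8.4,0.5,45],45],[[0,0,-32.7],[-8.4,0.5,50],45],[[0,0,-32.7],[-8.4,0.5,50],45]]'
python3 - <<'E'
from h import *
s=readout.sense();print(np.round(s["eef_pos"],4),np.round(s["joints"],2));T=s["orientation"];print(np.degrees(np.arctan2(T[1][0],T[0][0])))
im=viewer.snapshot("wrist");cv2.imwrite("pics/w3.png",im[130:384,130:390,::-1].repeat(2,0).repeat(2,1))
E
```

```text
time: 8.4
eef_pos: [0.6355, -0.0564, 0.2982]
orientation: [[-0.692, -0.722, -0.001], [-0.722, 0.692, -0.0], [0.0, 0.0, -1.0]]
contact_force: [-0.0, 0.5, 0.2]
finger_gap: 0.0452
grasp_force: 0.0
[ 0.6355 -0.0564  0.2982] [ 0.11  0.62 -0.16  1.66  0.12  0.86  2.28]
-133.7814090981272
```

View pics/w3.png

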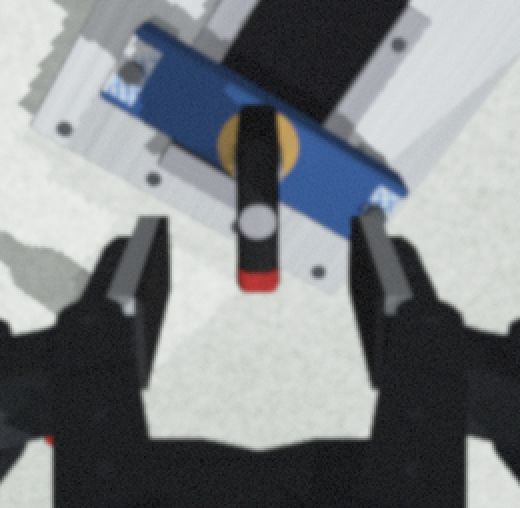

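The wing is upright and centred between the fingers (col 258 of the crop, red end at row 280). Now lower and close.

```bash
python3 -m crank '[[[0,0,0],[0,0,15],45],[[0,0,0],[0,0,30],45],[[0,0,0],[0,0,45],45],[[0,0,0],[0,0,45],45]]'
python3 -m crank '[[[0,0,0],[0,0,0],8],[[0,0,0],[0,0,0],8],[[0,0,0],[0,0,0],8],[[0,0,0],[0,0,0],8],[[0,0,0],[0,0,0],8]]'; python3 -c "
from h import *
s=readout.sense();print(np.round(s['wrist_torque'],3))"
```

```text
time: 8.95
eef_pos: [0.6353, -0.0559, 0.2513]
orientation: [[-0.69, -0.724, -0.003], [-0.724, 0.69, 0.0], [0.002, 0.002, -1.0]]
contact_force: [-0.9, 0.3, -0.0]
finger_gap: 0.0449
grasp_force: 0.0
time: 9.57
eef_pos: [0.6361, -0.0562, 0.2539]
orientation: [[-0.69, -0.724, 0.001], [-0.724, 0.69, -0.0], [-0.001, -0.001, -1.0]]
contact_force: [-0.1, -0.2, 5.8]
finger_gap: 0.0113
grasp_force: 67.5
[-0.045  0.126 -0.075]
```

```bash
python3 -m crank '[[[0,0,9],[0,0,0.5],8],[[0,0,18],[0,0,1.0],8],[[0,0,27],[0,0,1.5],8],[[0,0,36],[0,0,2.0],8],[[0,0,45],[0,0,2.5],8]]'; python3 -c "
from h import *
s=readout.sense();print(np.round(s['wrist_torque'],3))"
python3 -m crank '[[[0,0,9],[0,0,0.5],8],[[0,0,18],[0,0,1.0],8],[[0,0,27],[0,0,1.5],8],[[0,0,36],[0,0,2.0],8],[[0,0,45],[0,0,2.5],8]]'; python3 -c "
from h import *
s=readout.sense();print(np.round(s['wrist_torque'],3))"
```

```text
time: 10.2
eef_pos: [0.6364, -0.0568, 0.2515]
orientation: [[-1.0, -0.019, 0.002], [-0.019, 1.0, -0.001], [-0.002, -0.001, -1.0]]
contact_force: [1.1, -2.9, 3.4]
finger_gap: 0.0112
grasp_force: 67.4
[-0.535 -0.246  0.063]
time: 10.82
eef_pos: [0.6361, -0.0575, 0.2489]
orientation: [[-0.72, 0.694, 0.002], [0.694, 0.72, -0.002], [-0.003, -0.0, -1.0]]
contact_force: [-0.5, -4.4, 5.0]
finger_gap: 0.0114
grasp_force: 67.4
[-0.977  0.042  0.011]
```

```bash
cat > check.py <<'E'
from h import *
import sys
s=readout.sense();T=s["orientation"]
print(round(s["time"],2),"yaw",round(np.degrees(np.arctan2(T[1][0],T[0][0])),2),"z",round(s["eef_pos"][2],4),"tq",np.round(s["wrist_torque"],3),"F",np.round(s["contact_force"],1))
sys.exit(len(sys.argv)>1 and s["wrist_torque"][2]>float(sys.argv[1]))
E
c="python3 check.py"
python3 -m crank '[[[0,0,5],[0,0,0.28],8],[[0,0,5],[0,0,0.28],8]]' >/dev/null; $c
python3 -m crank '[[[0,0,5],[0,0,0.28],8],[[0,0,5],[0,0,0.28],8]]' >/dev/null; $c
python3 -m crank '[[[0,0,3],[0,0,0.17],8],[[0,0,3],[0,0,0.17],8]]' >/dev/null; $c
python3 -m crank '[[[0,0,0],[0,0,0],8]]' >/dev/null; $c
python3 -m crank '[[[0,0,0],[0,0,0],8]]' >/dev/null; $c
python3 -m crank '[[[0,0,3],[0,0,0.17],8],[[0,0,3],[0,0,0.17],8]]' >/dev/null; $c
```

```text
11.07 yaw 131.24 z 0.2487 tq [-0.926  0.012 -0.077] F [ 0.2 -4.6  6.1]
11.32 yaw 126.25 z 0.2484 tq [-0.939 -0.015 -0.109] F [-0.6 -5.1  5.3]
11.57 yaw 123.27 z 0.2482 tq [-1.047  0.036 -0.086] F [ 0.8 -4.6  5. ]
11.7 yaw 123.31 z 0.2482 tq [-0.994  0.076 -0.1  ] F [-0.7 -5.1  4.3]
11.82 yaw 123.31 z 0.2482 tq [-0.952  0.044 -0.084] F [-0.2 -5.1  4.4]
12.07 yaw 120.27 z 0.248 tq [-1.014  0.095 -0.116] F [ 0.2 -5.2  5.4]
```

```bash
sed -i 's/^sys.exit.*/sys.exit(abs(s["wrist_torque"][2]+0.095)>0.055)/' check.py
python3 -m crank '[[[0,0,2.5],[0,0,0.14],8],[[0,0,2.5],[0,0,0.14],8]]' >/dev/null && python3 check.py &&
python3 -m crank '[[[0,0,2.5],[0,0,0.14],8],[[0,0,2.5],[0,0,0.14],8]]' >/dev/null && python3 check.py &&
python3 -m crank '[[[0,0,2.5],[0,0,0.14],8],[[0,0,2.5],[0,0,0.14],8]]' >/dev/null && python3 check.py &&
python3 -m crank '[[[0,0,2.5],[0,0,0.14],8],[[0,0,2.5],[0,0,0.14],8]]' >/dev/null && python3 check.py &&
python3 -m crank '[[[0,0,2.5],[0,0,0.14],8],[[0,0,2.5],[0,0,0.14],8]]' >/dev/null && python3 check.py &&
python3 -m crank '[[[0,0,2.5],[0,0,0.14],8],[[0,0,2.5],[0,0,0.14],8]]' >/dev/null && python3 check.py &&
python3 -m crank '[[[0,0,2.5],[0,0,0.14],8],[[0,0,2.5],[0,0,0.14],8]]' >/dev/null && python3 check.py &&
python3 -m crank '[[[0,0,2.5],[0,0,0.14],8],[[0,0,2.5],[0,0,0.14],8]]' >/dev/null && python3 check.py &&
python3 -m crank '[[[0,0,2.5],[0,0,0.14],8],[[0,0,2.5],[0,0,0.14],8]]' >/dev/null && python3 check.py &&
python3 -m crank '[[[0,0,2.5],[0,0,0.14],8],[[0,0,2.5],[0,0,0.14],8]]' >/dev/null && python3 check.py
```

```text
12.32 yaw 117.78 z 0.2479 tq [-1.018  0.126 -0.038] F [-2.3 -4.9  5.6]True
```

```bash
sed -i 's/^sys.exit(\(.*\))$/sys.exit(int(\1))/' check.py
for i in 1; do python3 -m crank '[[[0,0,0],[0,0,0],8]]' >/dev/null ; python3 check.py; python3 -m crank '[[[0,0,0],[0,0,0],8]]' >/dev/null ; python3 check.py
python3 -m crank '[[[0,0,2],[0,0,0.11],8],[[0,0,2],[0,0,0.11],8]]' >/dev/null ; python3 check.py;  python3 -m crank '[[[0,0,0],[0,0,0],8]]' >/dev/null ; python3 check.py; python3 -m crank '[[[0,0,2],[0,0,0.11],8],[[0,0,2],[0,0,0.11],8]]' >/dev/null ; python3 check.py;done
```

```text
12.45 yaw 117.81 z 0.2479 tq [-1.008  0.123 -0.107] F [-1.6 -6.   5.7]
12.57 yaw 117.81 z 0.2479 tq [-1.053  0.173 -0.057] F [-0.9 -4.4  6. ]
12.82 yaw 115.78 z 0.2478 tq [-1.022  0.146 -0.093] F [-1.2 -4.4  6.1]
12.95 yaw 115.81 z 0.2478 tq [-1.018  0.144 -0.067] F [-0.6 -5.7  6.7]
13.2 yaw 113.78 z 0.2477 tq [-1.05   0.222 -0.094] F [-0.7 -4.1  6.4]
```

```bash
sed -i 's/+0.095)>0.055/+0.085)>0.072/' check.py
python3 -m crank '[[[0,0,2],[0,0,0.11],8],[[0,0,2],[0,0,0.11],8]]' >/dev/null && python3 check.py &&
python3 -m crank '[[[0,0,2],[0,0,0.11],8],[[0,0,2],[0,0,0.11],8]]' >/dev/null && python3 check.py &&
python3 -m crank '[[[0,0,2],[0,0,0.11],8],[[0,0,2],[0,0,0.11],8]]' >/dev/null && python3 check.py &&
python3 -m crank '[[[0,0,2],[0,0,0.11],8],[[0,0,2],[0,0,0.11],8]]' >/dev/null && python3 check.py &&
python3 -m crank '[[[0,0,2],[0,0,0.11],8],[[0,0,2],[0,0,0.11],8]]' >/dev/null && python3 check.py &&
python3 -m crank '[[[0,0,2],[0,0,0.11],8],[[0,0,2],[0,0,0.11],8]]' >/dev/null && python3 check.py &&
python3 -m crank '[[[0,0,2],[0,0,0.11],8],[[0,0,2],[0,0,0.11],8]]' >/dev/null && python3 check.py &&
python3 -m crank '[[[0,0,2],[0,0,0.11],8],[[0,0,2],[0,0,0.11],8]]' >/dev/null && python3 check.py &&
python3 -m crank '[[[0,0,2],[0,0,0.11],8],[[0,0,2],[0,0,0.11],8]]' >/dev/null && python3 check.py &&
python3 -m crank '[[[0,0,2],[0,0,0.11],8],[[0,0,2],[0,0,0.11],8]]' >/dev/null && python3 check.py &&
python3 -m crank '[[[0,0,2],[0,0,0.11],8],[[0,0,2],[0,0,0.11],8]]' >/dev/null && python3 check.py &&
python3 -m crank '[[[0,0,2],[0,0,0.11],8],[[0,0,2],[0,0,0.11],8]]' >/dev/null && python3 check.py &&
python3 -m crank '[[[0,0,2],[0,0,0.11],8],[[0,0,2],[0,0,0.11],8]]' >/dev/null && python3 check.py &&
python3 -m crank '[[[0,0,2],[0,0,0.11],8],[[0,0,2],[0,0,0.11],8]]' >/dev/null && python3 check.py &&
python3 -m crank '[[[0,0,2],[0,0,0.11],8],[[0,0,2],[0,0,0.11],8]]' >/dev/null && python3 check.py
```

```text
13.45 yaw 111.78 z 0.2475 tq [-1.033  0.219 -0.092] F [-0.6 -5.7  6.3]
13.7 yaw 109.78 z 0.2475 tq [-1.019  0.252 -0.109] F [-0.9 -5.6  5.5]
13.95 yaw 107.78 z 0.2473 tq [-1.1    0.261 -0.071] F [-0.8 -6.   5.8]
14.2 yaw 105.78 z 0.2472 tq [-1.051  0.321 -0.091] F [-2.8 -5.4  6. ]
14.45 yaw 103.78 z 0.2471 tq [-1.025  0.31  -0.09 ] F [-0.8 -6.   6.9]
14.7 yaw 101.77 z 0.247 tq [-1.096  0.342 -0.083] F [-1.7 -5.   5.9]
14.95 yaw 99.78 z 0.2469 tq [-1.034  0.35  -0.111] F [-2.3 -6.   6.7]
15.2 yaw 97.77 z 0.2468 tq [-1.102  0.396 -0.025] F [-2.4 -5.6  6.1]
15.45 yaw 95.77 z 0.2467 tq [-1.051  0.361 -0.126] F [-2.1 -5.3  6.2]
15.7 yaw 93.77 z 0.2466 tq [-1.045  0.44  -0.103] F [-2.  -5.9  6. ]
15.95 yaw 91.77 z 0.2464 tq [-1.066  0.464 -0.097] F [-2.5 -5.   7.3]
16.2 yaw 89.77 z 0.2463 tq [-1.059  0.505 -0.076] F [-2.8 -6.   7.2]
16.45 yaw 87.77 z 0.2462 tq [-1.115  0.519 -0.078] F [-3.2 -5.6  6.3]
16.7 yaw 85.77 z 0.2461 tq [-1.045  0.586 -0.103] F [-3.  -4.5  7.1]
16.95 yaw 83.77 z 0.246 tq [-1.024  0.612 -0.092] F [-3.6 -5.   7.4]
```

```bash

python3 -m crank '[[[0,0,2],[0,0,0.11],8],[[0,0,2],[0,0,0.11],8]]' >/dev/null && python3 check.py &&
python3 -m crank '[[[0,0,2],[0,0,0.11],8],[[0,0,2],[0,0,0.11],8]]' >/dev/null && python3 check.py &&
python3 -m crank '[[[0,0,2],[0,0,0.11],8],[[0,0,2],[0,0,0.11],8]]' >/dev/null && python3 check.py &&
python3 -m crank '[[[0,0,2],[0,0,0.11],8],[[0,0,2],[0,0,0.11],8]]' >/dev/null && python3 check.py &&
python3 -m crank '[[[0,0,2],[0,0,0.11],8],[[0,0,2],[0,0,0.11],8]]' >/dev/null && python3 check.py &&
python3 -m crank '[[[0,0,2],[0,0,0.11],8],[[0,0,2],[0,0,0.11],8]]' >/dev/null && python3 check.py &&
python3 -m crank '[[[0,0,2],[0,0,0.11],8],[[0,0,2],[0,0,0.11],8]]' >/dev/null && python3 check.py &&
python3 -m crank '[[[0,0,2],[0,0,0.11],8],[[0,0,2],[0,0,0.11],8]]' >/dev/null && python3 check.py &&
python3 -m crank '[[[0,0,2],[0,0,0.11],8],[[0,0,2],[0,0,0.11],8]]' >/dev/null && python3 check.py &&
python3 -m crank '[[[0,0,2],[0,0,0.11],8],[[0,0,2],[0,0,0.11],8]]' >/dev/null && python3 check.py &&
python3 -m crank '[[[0,0,2],[0,0,0.11],8],[[0,0,2],[0,0,0.11],8]]' >/dev/null && python3 check.py &&
python3 -m crank '[[[0,0,2],[0,0,0.11],8],[[0,0,2],[0,0,0.11],8]]' >/dev/null && python3 check.py &&
python3 -m crank '[[[0,0,2],[0,0,0.11],8],[[0,0,2],[0,0,0.11],8]]' >/dev/null && python3 check.py &&
python3 -m crank '[[[0,0,2],[0,0,0.11],8],[[0,0,2],[0,0,0.11],8]]' >/dev/null && python3 check.py &&
python3 -m crank '[[[0,0,2],[0,0,0.11],8],[[0,0,2],[0,0,0.11],8]]' >/dev/null && python3 check.py
```

```text
17.2 yaw 81.77 z 0.2459 tq [-1.075  0.62  -0.04 ] F [-2.2 -4.9  7.7]
17.45 yaw 79.77 z 0.2457 tq [-1.03   0.662 -0.131] F [-3.2 -5.6  7.4]
17.7 yaw 77.77 z 0.2457 tq [-1.044  0.666 -0.093] F [-3.7 -5.7  8.3]
17.95 yaw 75.77 z 0.2455 tq [-1.028  0.663 -0.121] F [-3.3 -4.8  8. ]
18.2 yaw 73.77 z 0.2454 tq [-1.094  0.763 -0.118] F [-2.9 -4.6  8.1]
18.45 yaw 71.77 z 0.2453 tq [-1.021  0.784 -0.095] F [-4.1 -5.2  8.3]
18.7 yaw 69.77 z 0.2452 tq [-1.042  0.779 -0.099] F [-3.6 -5.9  8. ]
18.95 yaw 67.77 z 0.2451 tq [-1.033  0.781 -0.06 ] F [-4.3 -4.1  8.1]
19.2 yaw 65.77 z 0.245 tq [-1.037  0.849 -0.069] F [-5.  -4.5  8. ]
19.45 yaw 63.77 z 0.2449 tq [-0.972  0.783 -0.051] F [-4.6 -5.2  8. ]
19.7 yaw 61.77 z 0.2447 tq [-0.962  0.872 -0.116] F [-4.1 -5.5  8.7]
19.95 yaw 59.77 z 0.2447 tq [-0.953  0.887 -0.106] F [-4.1 -4.2  8.6]
20.2 yaw 57.77 z 0.2445 tq [-1.002  0.946 -0.09 ] F [-4.3 -4.2  8.5]
20.45 yaw 55.77 z 0.2444 tq [-0.906  0.965 -0.072] F [-4.5 -4.6  9.3]
20.7 yaw 53.77 z 0.2443 tq [-0.915  1.012 -0.075] F [-5.2 -4.7  9.7]
```

```bash

python3 -m crank '[[[0,0,2],[0,0,0.11],8],[[0,0,2],[0,0,0.11],8]]' >/dev/null && python3 check.py &&
python3 -m crank '[[[0,0,2],[0,0,0.11],8],[[0,0,2],[0,0,0.11],8]]' >/dev/null && python3 check.py &&
python3 -m crank '[[[0,0,2],[0,0,0.11],8],[[0,0,2],[0,0,0.11],8]]' >/dev/null && python3 check.py &&
python3 -m crank '[[[0,0,2],[0,0,0.11],8],[[0,0,2],[0,0,0.11],8]]' >/dev/null && python3 check.py &&
python3 -m crank '[[[0,0,2],[0,0,0.11],8],[[0,0,2],[0,0,0.11],8]]' >/dev/null && python3 check.py &&
python3 -m crank '[[[0,0,2],[0,0,0.11],8],[[0,0,2],[0,0,0.11],8]]' >/dev/null && python3 check.py &&
python3 -m crank '[[[0,0,2],[0,0,0.11],8],[[0,0,2],[0,0,0.11],8]]' >/dev/null && python3 check.py &&
python3 -m crank '[[[0,0,2],[0,0,0.11],8],[[0,0,2],[0,0,0.11],8]]' >/dev/null && python3 check.py &&
python3 -m crank '[[[0,0,2],[0,0,0.11],8],[[0,0,2],[0,0,0.11],8]]' >/dev/null && python3 check.py &&
python3 -m crank '[[[0,0,2],[0,0,0.11],8],[[0,0,2],[0,0,0.11],8]]' >/dev/null && python3 check.py &&
python3 -m crank '[[[0,0,2],[0,0,0.11],8],[[0,0,2],[0,0,0.11],8]]' >/dev/null && python3 check.py &&
python3 -m crank '[[[0,0,2],[0,0,0.11],8],[[0,0,2],[0,0,0.11],8]]' >/dev/null && python3 check.py &&
python3 -m crank '[[[0,0,2],[0,0,0.11],8],[[0,0,2],[0,0,0.11],8]]' >/dev/null && python3 check.py
```

```text
20.95 yaw 51.77 z 0.2442 tq [-0.964  1.065 -0.057] F [-4.7 -4.9  9.3]
21.2 yaw 49.77 z 0.2441 tq [-0.95   1.058 -0.07 ] F [-6.  -4.1  9.1]
21.45 yaw 47.78 z 0.244 tq [-0.893  1.105 -0.031] F [-5.4 -4.1  9.4]
21.7 yaw 45.77 z 0.2439 tq [-0.833  1.082 -0.108] F [-6.  -3.9  9.7]
21.95 yaw 43.77 z 0.2437 tq [-0.891  1.119 -0.078] F [-5.6 -3.7  9.7]
22.2 yaw 41.77 z 0.2437 tq [-0.849  1.148 -0.007] F [-5.7 -4.5  9.4]
```

```bash

python3 -m crank '[[[0,0,0],[0,0,0],8]]' >/dev/null; python3 check.py
python3 -m crank '[[[0,0,0],[0,0,0],8]]' >/dev/null; python3 check.py
python3 -m crank '[[[0,0,0],[0,0,0],8]]' >/dev/null; python3 check.py
python3 -m crank '[[[0,0,1],[0,0,0.05],8],[[0,0,1],[0,0,0.05],8]]' >/dev/null; python3 check.py
python3 -m crank '[[[0,0,0],[0,0,0],8]]' >/dev/null; python3 check.py
python3 -m crank '[[[0,0,0],[0,0,0],8]]' >/dev/null; python3 check.py
```

```text
22.32 yaw 41.8 z 0.2436 tq [-0.857  1.185 -0.103] F [-6.1 -5.1  9.1]
22.45 yaw 41.8 z 0.2436 tq [-0.892  1.126 -0.084] F [-5.6 -4.4  9.8]
22.57 yaw 41.8 z 0.2436 tq [-0.861  1.114 -0.096] F [-6.4 -3.6 10. ]
22.82 yaw 40.79 z 0.2436 tq [-0.86   1.184 -0.058] F [-5.6 -4.5  9.2]
22.95 yaw 40.8 z 0.2436 tq [-0.824  1.12  -0.064] F [-4.9 -3.9  9.5]
23.07 yaw 40.8 z 0.2436 tq [-0.904  1.16  -0.13 ] F [-4.4 -4.4  8.8]
```

```bash

python3 -m crank '[[[0,0,2],[0,0,0.11],8],[[0,0,2],[0,0,0.11],8]]' >/dev/null && python3 check.py &&
python3 -m crank '[[[0,0,2],[0,0,0.11],8],[[0,0,2],[0,0,0.11],8]]' >/dev/null && python3 check.py &&
python3 -m crank '[[[0,0,2],[0,0,0.11],8],[[0,0,2],[0,0,0.11],8]]' >/dev/null && python3 check.py &&
python3 -m crank '[[[0,0,2],[0,0,0.11],8],[[0,0,2],[0,0,0.11],8]]' >/dev/null && python3 check.py &&
python3 -m crank '[[[0,0,2],[0,0,0.11],8],[[0,0,2],[0,0,0.11],8]]' >/dev/null && python3 check.py &&
python3 -m crank '[[[0,0,2],[0,0,0.11],8],[[0,0,2],[0,0,0.11],8]]' >/dev/null && python3 check.py &&
python3 -m crank '[[[0,0,2],[0,0,0.11],8],[[0,0,2],[0,0,0.11],8]]' >/dev/null && python3 check.py &&
python3 -m crank '[[[0,0,2],[0,0,0.11],8],[[0,0,2],[0,0,0.11],8]]' >/dev/null && python3 check.py &&
python3 -m crank '[[[0,0,2],[0,0,0.11],8],[[0,0,2],[0,0,0.11],8]]' >/dev/null && python3 check.py &&
python3 -m crank '[[[0,0,2],[0,0,0.11],8],[[0,0,2],[0,0,0.11],8]]' >/dev/null && python3 check.py &&
python3 -m crank '[[[0,0,2],[0,0,0.11],8],[[0,0,2],[0,0,0.11],8]]' >/dev/null && python3 check.py &&
python3 -m crank '[[[0,0,2],[0,0,0.11],8],[[0,0,2],[0,0,0.11],8]]' >/dev/null && python3 check.py &&
python3 -m crank '[[[0,0,2],[0,0,0.11],8],[[0,0,2],[0,0,0.11],8]]' >/dev/null && python3 check.py
```

```text
23.32 yaw 38.78 z 0.2435 tq [-0.736  1.18  -0.108] F [-5.4 -3.8  9.9]
23.57 yaw 36.77 z 0.2434 tq [-0.82   1.184 -0.083] F [-5.4 -3.9  9.2]
23.82 yaw 34.78 z 0.2432 tq [-0.832  1.212 -0.082] F [-6.5 -4.2  9.5]
24.07 yaw 32.77 z 0.2431 tq [-0.808  1.272 -0.123] F [-5.8 -3.6 10.3]
24.32 yaw 30.77 z 0.243 tq [-0.739  1.237 -0.047] F [-6.  -3.4 10.2]
24.57 yaw 28.78 z 0.2429 tq [-0.682  1.314 -0.066] F [-7.4 -3.1  9.8]
24.82 yaw 26.78 z 0.2428 tq [-0.725  1.311 -0.096] F [-6.7 -2.8 10.6]
25.07 yaw 24.77 z 0.2427 tq [-0.661  1.332 -0.089] F [-5.4 -2.9 10.1]
25.32 yaw 22.78 z 0.2427 tq [-0.639  1.433 -0.026] F [-6.8 -2.7 10.6]
25.57 yaw 20.79 z 0.2426 tq [-0.63   1.498  0.048] F [-7. -2. 12.]
```

```bash

python3 -m crank '[[[0,0,0],[0,0,0],8]]' >/dev/null; python3 check.py
python3 -m crank '[[[0,0,0],[0,0,0],8]]' >/dev/null; python3 check.py
python3 -m crank '[[[0,0,0],[0,0,0],8]]' >/dev/null; python3 check.py
python3 -m crank '[[[0,0,0],[0,0,0],8]]' >/dev/null; python3 check.py
```

```text
25.7 yaw 20.81 z 0.2427 tq [-0.633  1.379  0.041] F [-7.9 -2.4 11.9]
25.82 yaw 20.82 z 0.2427 tq [-0.563  1.461 -0.009] F [-8.  -1.9 12. ]
25.95 yaw 20.82 z 0.2426 tq [-0.594  1.474 -0.002] F [-7. -3. 12.]
26.07 yaw 20.82 z 0.2427 tq [-0.62   1.472  0.006] F [-7.3 -2.9 12.2]
```

```bash

python3 -m crank '[[[0,0,0.8],[0,0,0],8],[[0,0,0.8],[0,0,0],8]]' >/dev/null; python3 check.py
python3 -m crank '[[[0,0,0],[0,0,0],8]]' >/dev/null; python3 check.py
python3 -m crank '[[[0,0,0],[0,0,0],8]]' >/dev/null; python3 check.py
python3 -m crank '[[[0,0,0],[0,0,0],8]]' >/dev/null; python3 check.py
```

```text
26.32 yaw 20.01 z 0.2426 tq [-0.552  1.441  0.075] F [-6.9 -3.  11.7]
26.45 yaw 20.02 z 0.2426 tq [-0.568  1.505  0.055] F [-7.  -2.9 11.8]
26.57 yaw 20.02 z 0.2427 tq [-0.63   1.507  0.031] F [-7.3 -2.6 11.8]
26.7 yaw 20.02 z 0.2427 tq [-0.616  1.442  0.074] F [-7.6 -2.5 12.1]
```

Bottoming is confirmed: torque rose with the extra 0.8°, and contact began at about yaw 23.5°. Now I back off 93.5°.

```bash

python3 -m crank '[[[0,0,-9],[0,0,-0.5],8],[[0,0,-18],[0,0,-1.0],8],[[0,0,-27],[0,0,-1.5],8],[[0,0,-36],[0,0,-2.0],8],[[0,0,-45],[0,0,-2.5],8]]' >/dev/null; python3 check.py
python3 -m crank '[[[0,0,-9],[0,0,-0.5],8],[[0,0,-18],[0,0,-1.0],8],[[0,0,-27],[0,0,-1.5],8],[[0,0,-36],[0,0,-2.0],8],[[0,0,-45],[0,0,-2.5],8]]' >/dev/null; python3 check.py
python3 -m crank '[[[0,0,-3.5],[0,0,-0.2],8],[[0,0,-3.5],[0,0,-0.2],8],[[0,0,-3.5],[0,0,-0.2],8]]' >/dev/null; python3 check.py
python3 -m crank '[[[0,0,0],[0,0,0],20],[[0,0,0],[0,0,0],45],[[0,0,0],[0,0,0],45],[[0,0,0],[0,0,0],45]]'; python3 check.py
python3 -m crank '[[[0,0,0],[0,0,-20],45],[[0,0,0],[0,0,-45],45],[[0,0,0],[0,0,-70],45],[[0,0,0],[0,0,-100],45],[[0,0,0],[0,0,-100],45]]'
python3 - <<'E'
from h import *
s=readout.sense();im=viewer.snapshot("wrist");cv2.imwrite("pics/w4.png",im[...,::-1]);np.save("w4.npy",np.r_[s["eef_pos"],np.ravel(s["orientation"])])
for d in viewer.trace("wrist","blank"):print(d["conf"],d["extent"])
E
```

```text
27.32 yaw 65.29 z 0.245 tq [-1.106  0.78  -0.038] F [-4.5 -6.2  6. ]
27.95 yaw 110.3 z 0.2475 tq [-1.057  0.185 -0.083] F [-0.  -4.4  3.6]
28.32 yaw 113.46 z 0.2476 tq [-1.21   0.115  0.04 ] F [-0.5 -6.4  5.2]
time: 28.82
eef_pos: [0.6358, -0.0557, 0.2469]
orientation: [[-0.4, 0.916, -0.0], [0.916, 0.4, 0.0], [0.0, -0.0, -1.0]]
contact_force: [-0.5, 0.3, 0.2]
finger_gap: 0.0449
grasp_force: 0.0
28.82 yaw 113.6 z 0.2469 tq [-0.005 -0.005  0.009] F [-0.5  0.3  0.2]
time: 29.45
eef_pos: [0.6364, -0.0563, 0.3494]
orientation: [[-0.4, 0.916, 0.004], [0.916, 0.4, -0.0], [-0.002, 0.004, -1.0]]
contact_force: [-0.6, -0.2, 0.1]
finger_gap: 0.045
grasp_force: 0.0
0.65 [161.6, 131.2, 128.0, 67.9]
0.57 [0.3, 24.6, 63.2, 93.6]
0.55 [248.7, 158.7, 18.6, 76.9]
```

View pics/w4.png

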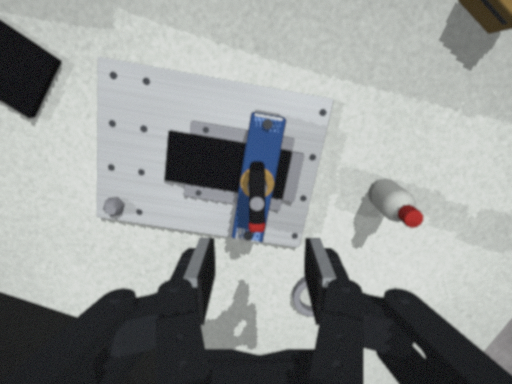

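The wing is released, upright in the image at cols 249–267 with its red end at row 228. The blank's open end is at cols 165–168, and the nut (114,206) and bottle are undisturbed. One numeric check of home, then I hand in.

```bash
python3 - <<'E'
from h import *
q=np.load("w4.npy");c=cam("wrist",dict(eef_pos=q[:3],orientation=q[3:].reshape(3,3)))
a=np.radians(13.9);u=np.array([np.cos(a),np.sin(a)]);v=np.array([-u[1],u[0]])
E=back(c,[[169.5,131],[165,182]],.020)[:,:2];P=back(c,[[97,57],[97,218]],.012)[:,:2]
print("blank end minus plate open edge (home: 70 mm):",(E@u-P@u.T if 0 else (E.mean(0)-P.mean(0))@u))
n=E[0]-E[1];print("end yaw-90",np.degrees(np.arctan2(n[1],n[0]))-90, "plate", np.degrees(np.arctan2(*(P[0]-P[1])[::-1]))-90)
o=np.array([.5958,-.0661]);print((E-o)@u,(E-o)@v,(P-o)@u)
E
```

```text
blank end minus plate open edge (home: 70 mm): 0.07088923389363667
end yaw-90 13.43678329296489 plate 14.35224134016596
[-0.04793044 -0.04834377] [ 0.02450649 -0.02661871] [-0.11965724 -0.11839544]
```

Relative to the plate, the blank's end is 70.9 mm from the open edge (70 mm when home), so it is home and square.

```bash
python3 -c "
from cell import ticket
print(ticket.finish_job())"
```

```text
the job is handed in; nothing more can be done
None
```

I slid the blank home against the end stop, bottomed the wing screw on it (about 36 N estimated from wrist torque), backed it off about 90° and let go. The job is handed in, and no verdict came back.

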